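Make up two casting kits in a sculptor's studio

TASK

Make up the two casting kits from the stock on the bench: the blue-tipped bottle, the pink pigment pot and the white mixing cup go into the yellow tray, the metal tin and the brown pigment pot into the grey tray. Stand each upright on the tray floor in a compartment of its own, whichever you like, setting it down gently, not dropping it. Leave the red-tipped bottle, the green pot, the clay head and the trays themselves where they are.

Things in the scene. Friction and masses are not known exactly. Their poses are not given: they have to be found in the camera images.
- bottle_blue: Squeeze bottle, white, with a blue screw collar, blue cone tip and a broad blue band round its foot. Round body 44 mm in diameter up to 72 mm height, then a sloping shoulder, collar 31 mm and tip; 106 mm tall overall, about 120 g. Origin: centre of its underside, z up. Belongs in the yellow tray.
- pot_pink: Pigment pot, pink all over (lid too) but for a white paper band: a round jar 47 mm in diameter with a round screw lid 50 mm in diameter from 40 to 62 mm height; 62 mm tall, about 100 g. Origin: centre of its underside, z up. Belongs in the yellow tray.
- mixing_cup: White open plastic mixing cup, round, 75 mm tall, 58 mm in diameter at the rim, tapering evenly to 46 mm at the foot, wall 3 mm, rigid, empty, about 40 g. Origin: centre of its underside, z up. Belongs in the yellow tray.
- tin: Flat oblong metal tin with a white label and a round black cap on one half of its top: 34 mm (its x) by 54 mm (its y), body 78 mm tall, 92 mm over the cap, about 220 g. Its centre of mass is near the middle of the body. Origin: centre of its underside, z up. Belongs in the grey tray.
- pot_brown: Pigment pot, dark brown all over (lid too) but for a white paper band: a round jar 47 mm in diameter with a round screw lid 50 mm in diameter from 40 to 62 mm height; 62 mm tall, about 100 g. Origin: centre of its underside, z up. Belongs in the grey tray.
- bottle_red: Squeeze bottle, white, with a red screw collar, red cone tip and a broad red band round its foot. Round body 44 mm in diameter up to 72 mm height, then a sloping shoulder, collar 31 mm and tip; 106 mm tall overall, about 120 g. Origin: centre of its underside, z up. Stock that is not wanted now: stays where it is.
- pot_green: Pigment pot, green all over (lid too) but for a white paper band: a round jar 47 mm in diameter with a round screw lid 50 mm in diameter from 40 to 62 mm height; 62 mm tall, about 100 g. Origin: centre of its underside, z up. Stock that is not wanted now: stays where it is.
- clay_head: Small grey clay portrait head on a dark wooden foot 52 mm square, 110 mm tall, the head about 45 mm wide and 60 mm deep, about 350 g. Origin: centre of its underside, z up. Stays where it is.
- tray_yellow: Open yellow kit tray, 90 mm (its x) by 260 mm (its y), walls 5 mm thick and 25 mm high. Two cross walls as high as the rim make a row of three square compartments, 80 by 80 mm inside, centred at x = 0, y = -85, 0, +85 mm, all empty at first; their floor is 5 mm above the origin. Origin: centre of its underside, z up. Loose on the bench, 0.9 kg.
- tray_grey: Open grey kit tray, 90 mm (its x) by 260 mm (its y), walls 5 mm thick and 25 mm high. Two cross walls as high as the rim make a row of three square compartments, 80 by 80 mm inside, centred at x = 0, y = -85, 0, +85 mm, all empty at first; their floor is 5 mm above the origin. Origin: centre of its underside, z up. Loose on the bench, 0.9 kg.
Things that resemble listed ones, but are neither listed nor needed, are in the scene too. Several things have the shape of the pot_pink; the one meant has the colours described above.

How it is judged:
By the outcome, as a careful person would: the job done as asked, in the order asked, and still so for the second after the job is handed in, with the robot touching nothing.
It also fails if it takes over 134 s, if anything falls off the work surface, if the arm or the gripper's body presses on something with over 40 N, if the wrist force passes 120 N, or if a joint passes its speed limit or range.

ROBOT

A 6-joint arm with a two-finger parallel gripper is mounted at the origin on the work surface. World frame = base frame: x ahead of the robot, y to its left, z up, the work surface at z = 0. Lengths are in m, angles in rad, forces in N, time in s.
With the tool pointing down it reaches from about 0.375 to 0.9 m from the base axis. Payload 3.1 kg.
Tool frame: the origin (TCP) lies on the centre line of the jaws, within the pads' length; the fingertips stand 22 mm ahead of it and the grasp point (between the pads) lies 3 mm ahead of it; z points along the fingers, y is the line along which they close (so a half turn about z gives the same grasp; the last joint's range is limited). The gripper opens to 85 mm and grips with 20 to 120 N. Pads are 22 mm wide; open, the fingers measure 114 mm over their backs; the gripper's body (76 mm by 85 mm) begins 54 mm behind the grasp point. The pads swing forward as they close: fully open they stand 13 mm farther back than shut.
Start: joints at [1.137, 0.527, 1.433, -0, 1.181, -0.178], TCP at [0.158, 0.605, 0.253] pointing down, gripper open.
Joint ranges: [-3.08, 3.08], [-0.75, 2.2], [0.22, 2.44], [-1.43, 4.57], [0, 2.65], [-2.85, 2.85]. Speed limits (rad/s): [2.79, 2.79, 3.14, 3.14, 3.14, 3.14].

INTERFACE

Orientations are given as a unit quaternion [x, y, z, w].
In Python, from station import sense, eyes, job gives the robot as it stands.
- The arm moves only by the tool jog_arm, called after "Emit:" by a JSON object that holds its "fn" and its "kwargs", one argument or row to a line. Schema: {"type":"object","properties":{"increments":{"type":"object","properties":{"tx":{"type":"array","items":{"type":"number"},"minItems":1,"maxItems":20},"ty":{"type":"array","items":{"type":"number"},"minItems":1,"maxItems":20},"tz":{"type":"array","items":{"type":"number"},"minItems":1,"maxItems":20},"twist":{"type":"array","items":{"type":"number"},"minItems":1,"maxItems":20},"aperture":{"type":"array","items":{"type":"number"},"minItems":1,"maxItems":20}},"additionalProperties":false,"required":["tx","ty","tz","twist","aperture"]},"grip_n":{"type":"number"},"only":{"type":"string"},"quiet":{"type":"boolean"},"lines":{"type":"string"}},"required":["increments"],"additionalProperties":false}. increments is an object with one list for each field, all of the same length, 1 to 20, a row being the entries at one place: tx, ty, tz (the shift in a scale on which 1.0 is 800 mm), twist (a turn about the tool's z in a scale on which 1.0 is 4 rad), aperture (the opening from 0.0 (shut) to 1.0 (fully open)); each row is the pose to reach, as a shift and turn from the pose commanded when the call began, along the tool's axes at that moment; what a row does not reach only later rows make up. A row lasts 1/10 s, in which the tool goes at most 0.05 m and 0.15 rad, less where a joint would pass 70% of its speed; a pose out of reach is approached as far as the arm can. The fingers move at their own pace and stop on an object; grip_n is the grip in N (left out, the last holds). Time passes only in rows, so rows that do not move let the fingers close. The tool returns the time, the measured TCP pose, the force, the opening and the grip force at its end. only (a regular expression) keeps the lines of the reply that match it, lines (a string "A,B") keeps lines A to B, and quiet returns only ok. No shift or turn number may pass 1 either way. Input that does not fit is refused with a message, and nothing moves.
- sense(): the state, without advancing time (a new reading comes with each control period).
- eyes.snapshot(name): name is "scene" or "top" or "wrist"; returns a dict with "pixels" (480x640x3 uint8, red, green, blue), "range_z" (480x640 float32, m along the optical axis (not along the pixel's ray), 0 where there is no reading), "fov_y" (degrees; the focal length in pixels is half the picture's height over the tangent of half this angle, whatever the lens; pixels are square), "cx", "cy" (the principal point, pixels), "R" (3x3) and "t" (3): a world point X has camera coordinates R X + t; the wrist camera has in their place "hand_eye" (4x4, takes a point from camera to tool coordinates, whose origin is the TCP and whose axes are the flange's). Camera axes: x right, y down, z forward; pixel columns grow to the right and rows downward; lengths in m; the calibration is good to about 2 mm. The wrist camera is an equidistant fisheye: a pixel r from the principal point sees the ray r / f radians off the axis. A picture is of the moment at which its call begins: read the wrist's pose just before it.
- job.sign_off(): hands the job in; it is judged then, once.
The state is a dict: "t": time; "q": joint angles; "qd": joint speeds; "tau": joint torques, N m; "tcp_pos": TCP position; "tool_rot": TCP orientation; "force": force on the tool from outside, world axes, zero at the start; "ft_torque": the same for the moment, N m; "finger_gap": opening from 0.0 (shut) to 1.0 (fully open); "gripper_force": force on a finger pad.
Only numpy, scipy, OpenCV 4.12 (cv2) and the standard library are available. Lean on these libraries where they do the work, as an engineer would, in place of code of your own. Each camera call takes 0.05 s, during which the arm holds its last target. There are 200 camera calls.

## Working session

There is one attempt and no reset: what is moved stays moved. The work goes in short steps, Python scripts to look and compute and a tool call to move; the robot and the scene stay as the last step left them, time stands still between calls to the robot, and variables do not carry over. Pictures are saved under pics/ and viewed, at most 14 in all, crops included, and the job is handed in when it is done.

```bash
ls; mkdir -p pics
```

Run:
```python
from station import sense, eyes, job
import cv2
s=sense();print({k:s[k] for k in('t','q','tcp_pos','tool_rot','force','finger_gap')})
for n in('scene','top'):
    d=eyes.snapshot(n);cv2.imwrite(f'pics/{n}0.png',d['pixels'][:,:,::-1]);print(n,d['fov_y'],d['cx'],d['cy'],d['R'],d['t'])
```

```text
pics
{'t': 0.0, 'q': array([ 1.13651606e+00,  5.28500800e-01,  1.43390283e+00, -1.24845740e-05,
        1.18137034e+00, -1.78510307e-01]), 'tcp_pos': array([0.15781654, 0.60406217, 0.25231211]), 'tool_rot': array([ 1.27534251e-01,  9.91833567e-01, -1.04160267e-03, -3.23464512e-04]), 'force': array([ 0.39009647,  0.21167613, -0.01643907]), 'finger_gap': 0.9970559750181319}
scene 43.49105107441305 310.7610664568739 240.31967382103298 [[ 0.78727385  0.61624833 -0.02092569]
 [ 0.39498595 -0.53008389 -0.75033138]
 [-0.47348283  0.58245092 -0.66073061]] [-0.43857378 -0.190257    1.67205719]
top 46.632233921628114 328.1448801013102 246.05170899139563 [[-0.02839876 -0.99959239  0.00292699]
 [-0.99625382  0.02806439 -0.08179685]
 [ 0.08168136 -0.00523895 -0.99664473]] [0.00301973 0.59613097 1.36383018]
```

View pics/scene0.png

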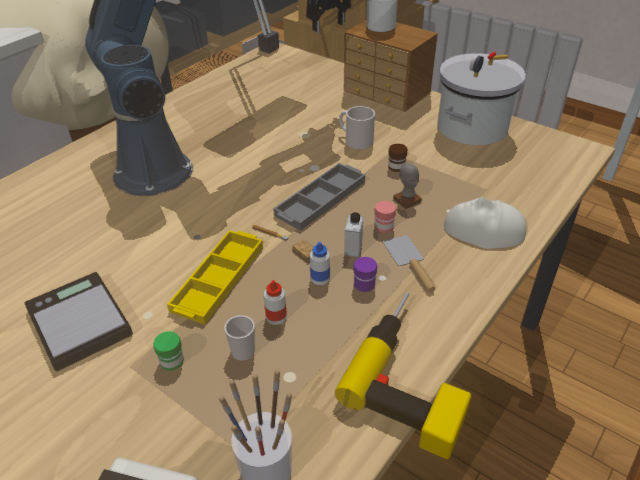

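View pics/top0.png

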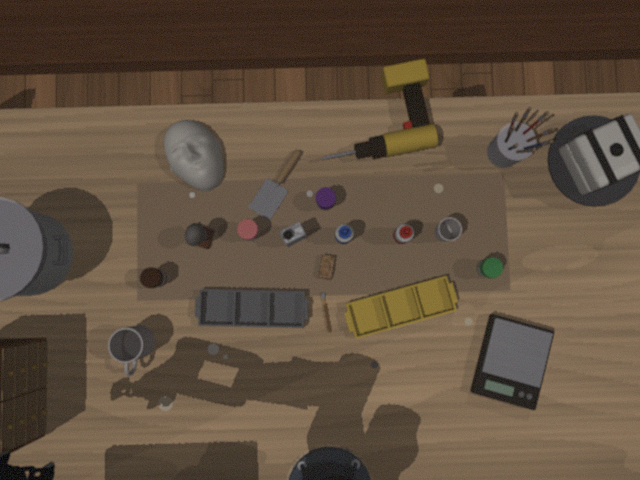

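Scene view: pink pot (385,216), tin (354,235), blue bottle (319,263), cup (240,338), brown pot (397,157). Top view: brown (151,278), clay head (200,236), pink (247,229), tin (293,234), blue (345,233), red (404,234), cup (450,229), green (491,268), grey tray (252,307), yellow tray (402,305); the purple pot (326,198) is a decoy.

Create h.py:
```python
from station import sense, eyes, job
import numpy as np, cv2
from scipy.spatial.transform import Rotation as Ro
def cloud(d):
    f=240/np.tan(np.radians(d['fov_y']/2));v,u=np.mgrid[:480,:640];z=d['range_z']
    c=np.stack([(u-d['cx'])/f*z,(v-d['cy'])/f*z,z],-1)
    return (c-d['t'])@d['R']          # R^T (c-t)
def ray(d,u,v,h):
    f=240/np.tan(np.radians(d['fov_y']/2));o=-d['R'].T@d['t'];r=d['R'].T@np.array([(u-d['cx'])/f,(v-d['cy'])/f,1])
    return o+r*(h-o[2])/r[2]
def to(x,y,z,yaw=None):
    """shift in tool axes to world point; yaw = world heading of closing line (rad)"""
    s=sense();R=Ro.from_quat(s['tool_rot']).as_matrix();d=R.T@(np.array([x,y,z])-s['tcp_pos'])
    cur=np.arctan2(R[1,1],R[0,1]);t=0
    if yaw is not None: t=-((yaw-cur+np.pi/2)%np.pi-np.pi/2)
    print('shift',d.round(4),'turn',round(t,3),'alt',round(t-np.sign(t)*np.pi,3),'closing heading now',round(cur,3),'q6',round(s['q'][5],2),'gap',round(s['finger_gap'],3))
```

Run:
```python
from h import *
d=eyes.snapshot('top');P=cloud(d);Z=P[...,2]
print('table z',np.median(Z[185:290,140:500]))
m=(((Z>.012)&(d['range_z']>0)).astype(np.uint8));m[:170]=0;m[345:]=0;m[:,:130]=0;m[:,515:]=0
n,l,st,c=cv2.connectedComponentsWithStats(m)
for i in range(1,n):
    if st[i,4]<40: continue
    k=l==i;p=P[k];top=np.percentile(p[:,2],98)
    q=p[p[:,2]>top-.008];(cx,cy),(w,h),a=cv2.minAreaRect(q[:,:2].astype(np.float32)*1000)
    (ax,ay),(aw,ah),aa=cv2.minAreaRect(p[:,:2].astype(np.float32)*1000)
    print(c[i].round(),st[i,4],'top',round(top,3),'topmed',np.median(q[:,:2],0).round(3),'rect',*np.round([cx,cy,w,h,a]),'| all',*np.round([ax,ay,aw,ah,aa]), d['pixels'][k].mean(0).round())
```

```text
table z 0.001751139776130847
[201. 178.] 705 top 0.066 topmed [0.783 0.295] rect 778.0 301.0 62.0 23.0 88.0 | all 774.0 313.0 125.0 50.0 88.0 [107. 103.  99.]
[283. 176.] 100 top 0.025 topmed [0.782 0.095] rect 780.0 95.0 16.0 41.0 54.0 | all 780.0 96.0 18.0 42.0 55.0 [94. 77. 60.]
[326. 198.] 364 top 0.067 topmed [ 0.713 -0.011] rect 712.0 -12.0 49.0 47.0 87.0 | all 712.0 -12.0 48.0 49.0 0.0 [70. 45. 82.]
[248. 230.] 371 top 0.068 topmed [0.639 0.181] rect 639.0 180.0 49.0 47.0 90.0 | all 640.0 182.0 49.0 49.0 28.0 [127.  79.  77.]
[450. 229.] 342 top 0.08 topmed [ 0.623 -0.315] rect 624.0 -308.0 55.0 56.0 52.0 | all 625.0 -308.0 56.0 56.0 25.0 [89. 84. 81.]
[198. 235.] 525 top 0.11 topmed [0.629 0.305] rect 629.0 305.0 31.0 42.0 66.0 | all 628.0 301.0 46.0 59.0 69.0 [60. 53. 49.]
[293. 234.] 390 top 0.096 topmed [0.619 0.081] rect 625.0 73.0 21.0 42.0 29.0 | all 625.0 71.0 35.0 55.0 25.0 [89. 86. 87.]
[344. 234.] 292 top 0.105 topmed [ 0.622 -0.054] rect 622.0 -53.0 12.0 9.0 77.0 | all 621.0 -53.0 43.0 42.0 86.0 [74. 79. 96.]
[404. 234.] 316 top 0.105 topmed [ 0.618 -0.2  ] rect 61
[... 276 characters left out ...]
8.0 37.0 | all 529.0 -409.0 50.0 49.0 86.0 [55. 89. 57.]
[153. 278.] 436 top 0.068 topmed [0.528 0.417] rect 529.0 418.0 49.0 48.0 74.0 | all 528.0 417.0 50.0 48.0 89.0 [52. 39. 31.]
[403. 308.] 1001 top 0.031 topmed [ 0.439 -0.183] rect 439.0 -190.0 90.0 278.0 14.0 | all 439.0 -190.0 91.0 279.0 14.0 [129. 110.  55.]
[249. 309.] 974 top 0.031 topmed [0.444 0.187] rect 446.0 179.0 278.0 90.0 87.0 | all 446.0 180.0 279.0 91.0 87.0 [75. 72. 70.]
[500. 331.] 795 top 0.043 topmed [ 0.369 -0.433] rect 373.0 -431.0 62.0 61.0 86.0 | all 371.0 -432.0 68.0 77.0 75.0 [85. 82. 83.]
[143. 335.] 275 top 0.1 topmed [0.396 0.434] rect 395.0 436.0 49.0 10.0 39.0 | all 395.0 440.0 64.0 17.0 43.0 [71. 66. 65.]
```

Run:
```python
from h import *
d=eyes.snapshot('scene');P=cloud(d)
print('table z',np.median(P[230:300,240:300,2]))
A=dict(blue=(.621,-.053,.106),pink=(.640,.181,.062),cup=(.624,-.308,.075),tin=(.625,.072,.085),brown=(.528,.417,.062),green=(.529,-.409,.062),yel=(.439,-.190,.025),grey=(.446,.180,.025))
for n,(x,y,h) in A.items():
    r=.155 if h<.03 else .04
    k=(np.hypot(P[...,0]-x,P[...,1]-y)<r)&(P[...,2]>.01)&(P[...,2]<.13);p=P[k];top=np.percentile(p[:,2],97)
    q=p[p[:,2]>top-.006] if h>.03 else p[(p[:,2]>.018)&(p[:,2]<.036)]
    print(n,k.sum(),'top',round(top,3),np.round(cv2.minAreaRect(q[:,:2].astype(np.float32)*1000)[0]),[round(v) for v in cv2.minAreaRect(q[:,:2].astype(np.float32)*1000)[1]],round(cv2.minAreaRect(q[:,:2].astype(np.float32)*1000)[2],1))
s=sense();print(s['tcp_pos'])
to(.622,-.053,.18,np.pi/2)
```

```text
table z 0.0013319307378550514
blue 682 top 0.1 [623. -57.] [19, 11] 37.5
pink 538 top 0.064 [640. 180.] [48, 53] 60.1
cup 1039 top 0.076 [ 625. -308.] [56, 60] 42.4
tin 662 top 0.093 [622.  81.] [20, 26] 34.4
brown 415 top 0.065 [530. 416.] [48, 50] 15.6
green 848 top 0.064 [ 531. -410.] [49, 51] 48.2
yel 1845 top 0.028 [ 440. -190.] [96, 283] 13.9
grey 1402 top 0.028 [447. 179.] [282, 99] 86.8
[0.15793259 0.60428572 0.25270004]
shift [-0.6153 -0.5184  0.0732] turn -0.256 alt 2.886 closing heading now 1.315 q6 -0.18 gap 1.002
```

Careful with the scale: shifts go in shares of 800 mm and turns go in shares of 4 rad. That gives: -0.6153 m / 0.8 = -0.7691, -0.5184 m / 0.8 = -0.648, 1.07 rad / 4 = 0.2675.

Emit:
{"fn": "jog_arm", "kwargs": {
  "increments": {"tx":[-0.375,-0.7691,-0.7691,-0.7691,-0.7691,-0.7691,-0.7691,-0.7691,-0.7691,-0.7691,-0.7691,-0.7691,-0.7691,-0.7691,-0.7691,-0.7691,-0.7691,-0.7691,-0.7691,-0.7691],"ty":[-0.325,-0.648,-0.648,-0.648,-0.648,-0.648,-0.648,-0.648,-0.648,-0.648,-0.648,-0.648,-0.648,-0.648,-0.648,-0.648,-0.648,-0.648,-0.648,-0.648],"tz":[0,0.025,0.025,0.025,0.025,0.025,0.025,0.025,0.025,0.025,0.025,0.025,0.025,0.025,0.025,0.025,0.025,0.025,0.025,0.025],"twist":[0.15,0.2675,0.2675,0.2675,0.2675,0.2675,0.2675,0.2675,0.2675,0.2675,0.2675,0.2675,0.2675,0.2675,0.2675,0.2675,0.2675,0.2675,0.2675,0.2675],"aperture":[1,1,1,1,1,1,1,1,1,1,1,1,1,1,1,1,1,1,1,1]},
  "grip_n": 30
}}

```text
t: 2.2
tcp_pos: [0.6211, -0.0509, 0.2332]
tool_rot: [0.615, 0.789, -0.0, -0.001]
force: [0.0, -0.0, 0.7]
finger_gap: 1.001
gripper_force: 0.0
```

Run:
```python
from h import *
to(.622,-.054,.070,.244)
print(sense()['qd'].round(2))
```

```text
shift [-0.0034  0.0003  0.1632] turn 0.003 alt -3.139 closing heading now 0.247 q6 -0.51 gap 1.001
[ 0.01 -0.   -0.   -0.   -0.   -0.  ]
```

Emit:
{"fn": "jog_arm", "kwargs": {
  "increments": {"tx":[-0.0043,-0.0043,-0.0043,-0.0043,-0.0043,-0.0043,-0.0043,-0.0043,-0.0043,-0.0043,-0.0043,-0.0043,-0.0043,-0.0043,-0.0043,-0.0043,-0.0043,-0.0043],"ty":[0,0,0,0,0,0,0,0,0,0,0,0,0,0,0,0,0,0],"tz":[0.05,0.1,0.1375,0.1625,0.1875,0.21,0.21,0.21,0.21,0.21,0.21,0.21,0.21,0.21,0.21,0.21,0.21,0.21],"twist":[0,0,0,0,0,0,0,0,0,0,0,0,0,0,0,0,0,0],"aperture":[1,1,1,1,1,1,1,1,0,0,0,0,0,0,0,0,0,0]},
  "grip_n": 35
}}

```text
t: 4.0
tcp_pos: [0.624, -0.0561, 0.0666]
tool_rot: [0.615, 0.788, 0.001, 0.001]
force: [0.6, 1.4, 6.5]
finger_gap: 0.503
gripper_force: 35.1
```

Run:
```python
from h import *
to(.622,-.054,.065,.244)
C=np.array([.4395,-.190]);u=np.array([-np.sin(np.radians(14)),np.cos(np.radians(14))])
for k in(-1,0,1): print('Y',k,(C+.085*k*u).round(4))
C=np.array([.4465,.1795]);u=np.array([np.cos(np.radians(87)),np.sin(np.radians(87))])
for k in(-1,0,1): print('G',k,(C+.085*k*u).round(4))
```

```text
shift [ 0.0025 -0.0014  0.0016] turn 0.001 alt -3.141 closing heading now 0.245 q6 -0.51 gap 0.503
Y -1 [ 0.4601 -0.2725]
Y 0 [ 0.4395 -0.19  ]
Y 1 [ 0.4189 -0.1075]
G -1 [0.4421 0.0946]
G 0 [0.4465 0.1795]
G 1 [0.4509 0.2644]
```

To row units: -0.08 m / 0.8 = -0.1, -0.06 m / 0.8 = -0.075.

Emit:
{"fn": "jog_arm", "kwargs": {
  "increments": {"tx":[0,0,0,0,0],"ty":[0,0,0,0,0],"tz":[-0.0375,-0.075,-0.1,-0.1,-0.1],"twist":[0,0,0,0,0],"aperture":[0,0,0,0,0]},
  "grip_n": 35
}}

```text
t: 4.5
tcp_pos: [0.6225, -0.0558, 0.1448]
tool_rot: [0.615, 0.788, -0.0, -0.0]
force: [-0.7, -0.9, -1.1]
finger_gap: 0.507
gripper_force: 36.4
```

Run:
```python
from h import *
to(.4189,-.1075,.073,.244)
```

```text
shift [-0.0008 -0.21    0.072 ] turn 0.001 alt -3.141 closing heading now 0.245 q6 -0.51 gap 0.507
```

To row units: -0.21 m / 0.8 = -0.2625, -0.2 m / 0.8 = -0.25.

Emit:
{"fn": "jog_arm", "kwargs": {
  "increments": {"tx":[0,0,0,0,-0.001,-0.001,-0.001,-0.001,-0.001,-0.001,-0.001,-0.001,-0.001,-0.001,-0.001,-0.001],"ty":[-0.025,-0.075,-0.125,-0.175,-0.2188,-0.25,-0.2625,-0.2625,-0.2625,-0.2625,-0.2625,-0.2625,-0.2625,-0.2625,-0.2625,-0.2625],"tz":[0,0,0,0,0,0,0,0,0,0.0313,0.0563,0.0688,0.0775,0.0825,0.085,0.085],"twist":[0,0,0,0,0,0,0,0,0,0,0,0,0,0,0,0],"aperture":[0,0,0,0,0,0,0,0,0,0,0,0,0,0,0,0]}
}}

```text
t: 6.1
tcp_pos: [0.4198, -0.1076, 0.0775]
tool_rot: [0.615, 0.788, 0.0, 0.0]
force: [1.0, -0.1, -1.6]
finger_gap: 0.501
gripper_force: 36.4
```

Run:
```python
from h import *
to(.4189,-.1075,.073,.244)
d=eyes.snapshot('scene');cv2.imwrite('pics/s1.png',cv2.resize(d['pixels'][180:380,120:380,::-1],None,fx=3,fy=3))
```

```text
shift [ 0.0004 -0.0008  0.0045] turn 0.001 alt -3.14 closing heading now 0.245 q6 -0.76 gap 0.501
```

View pics/s1.png

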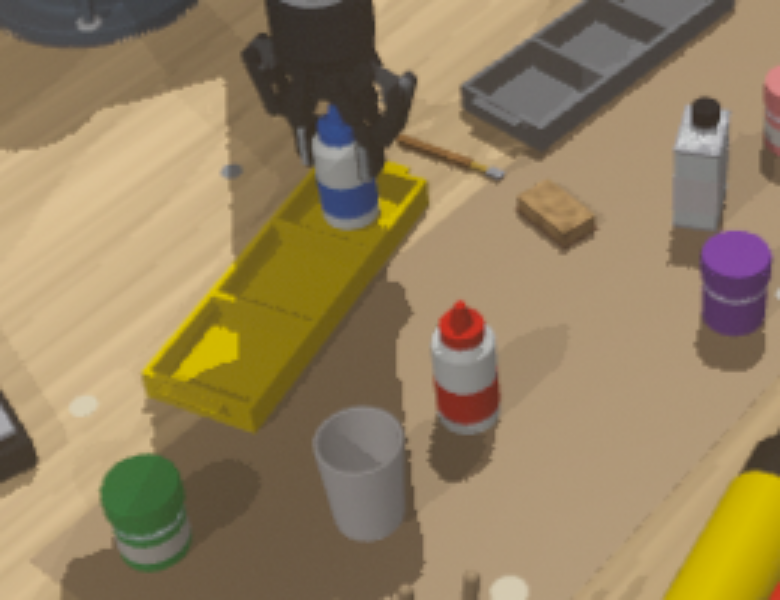

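The bottle hangs upright in the end compartment nearest the grey tray (345,215), clear of the walls. Next I lower it in small steps.

To row units: 0.0045 m / 0.8 = 0.0056, 0.004 m / 0.8 = 0.005.

Emit:
{"fn": "jog_arm", "kwargs": {
  "increments": {"tx":[0,0,0,0,0],"ty":[0,0,0,0,0],"tz":[0.0025,0.0038,0.005,0.0056,0.0056],"twist":[0,0,0,0,0],"aperture":[0,0,0,0,0]}
}}

```text
t: 6.65
tcp_pos: [0.4195, -0.1076, 0.0728]
tool_rot: [0.615, 0.788, -0.0, -0.0]
force: [-0.3, 0.0, -1.4]
finger_gap: 0.505
gripper_force: 36.4
```

To row units: 0.002 m / 0.8 = 0.0025, 0.001 m / 0.8 = 0.0013.

Emit:
{"fn": "jog_arm", "kwargs": {
  "increments": {"tx":[0,0,0,0],"ty":[0,0,0,0],"tz":[0.0013,0.0025,0.0025,0.0025],"twist":[0,0,0,0],"aperture":[0,0,0,0]}
}}

```text
t: 7.05
tcp_pos: [0.4196, -0.1076, 0.0715]
tool_rot: [0.615, 0.788, 0.0, 0.0]
force: [-1.0, 1.6, 6.9]
finger_gap: 0.505
gripper_force: 37.0
```

To row units: -0.1 m / 0.8 = -0.125, -0.08 m / 0.8 = -0.1.

Emit:
{"fn": "jog_arm", "kwargs": {
  "increments": {"tx":[0,0,0,0,0,0,0,0,0,0],"ty":[0,0,0,0,0,0,0,0,0,0],"tz":[0,0,0,0,-0.0125,-0.05,-0.1,-0.125,-0.125,-0.125],"twist":[0,0,0,0,0,0,0,0,0,0],"aperture":[0.7,0.7,0.8,0.8,0.8,0.8,0.8,0.8,0.8,0.8]}
}}

```text
t: 8.05
tcp_pos: [0.4194, -0.1075, 0.1713]
tool_rot: [0.615, 0.788, 0.0, 0.001]
force: [-0.3, -0.6, 0.1]
finger_gap: 0.8
gripper_force: 0.0
```

Run:
```python
from h import *
to(.640,.181,.056,.244)
```

```text
shift [0.2265 0.2839 0.1154] turn 0.001 alt -3.141 closing heading now 0.245 q6 -0.76 gap 0.8
```

To row units: 0.2839 m / 0.8 = 0.3549, 0.276 m / 0.8 = 0.345.

Emit:
{"fn": "jog_arm", "kwargs": {
  "increments": {"tx":[0.025,0.0625,0.1,0.1375,0.175,0.2125,0.25,0.275,0.2831,0.2831,0.2831,0.2831,0.2831,0.2831,0.2831,0.2831,0.2831],"ty":[0.0375,0.0813,0.125,0.1725,0.2188,0.2663,0.3138,0.345,0.3549,0.3549,0.3549,0.3549,0.3549,0.3549,0.3549,0.3549,0.3549],"tz":[0,0,0,0,0,0,0,0,0,0,0.0375,0.0875,0.1125,0.1313,0.1443,0.1443,0.1443],"twist":[0,0,0,0,0,0,0,0,0,0,0,0,0,0,0,0,0],"aperture":[1,1,1,1,1,1,1,1,1,1,1,1,1,1,1,1,1]}
}}

```text
t: 9.75
tcp_pos: [0.6405, 0.1807, 0.0561]
tool_rot: [0.616, 0.788, 0.0, 0.0]
force: [-0.4, -0.4, 0.9]
finger_gap: 1.002
gripper_force: 0.0
```

Run:
```python
from h import *
to(.640,.181,.056,.244);print(sense()['force'])
```

```text
shift [ 0.0004 -0.0004  0.0001] turn 0.001 alt -3.141 closing heading now 0.245 q6 -0.14 gap 1.002
[-0.40980611 -0.42718306  0.87160781]
```

To row units: 0.001 m / 0.8 = 0.0013.

Emit:
{"fn": "jog_arm", "kwargs": {
  "increments": {"tx":[0,0,0,0,0,0,0,0,0],"ty":[0,0,0,0,0,0,0,0,0],"tz":[0.0013,0.0013,0.0013,0.0013,0.0013,0.0013,0.0013,0.0013,0.0013],"twist":[0,0,0,0,0,0,0,0,0],"aperture":[0,0,0,0,0,0,0,0,0]},
  "grip_n": 35
}}

```text
t: 10.65
tcp_pos: [0.6408, 0.1812, 0.0556]
tool_rot: [0.615, 0.788, 0.001, 0.001]
force: [-0.3, 0.6, 6.8]
finger_gap: 0.576
gripper_force: 36.7
```

Emit:
{"fn": "jog_arm", "kwargs": {
  "increments": {"tx":[0,0,0,0,0],"ty":[0,0,0,0,0],"tz":[-0.0375,-0.075,-0.1125,-0.125,-0.125],"twist":[0,0,0,0,0],"aperture":[0,0,0,0,0]},
  "grip_n": 35
}}

```text
t: 11.15
tcp_pos: [0.6408, 0.1812, 0.1558]
tool_rot: [0.615, 0.788, 0.001, 0.001]
force: [-0.5, -1.1, -0.5]
finger_gap: 0.574
gripper_force: 36.7
```

```bash
python3 - <<'E'
from h import *
to(.4395,-.190,.065,.244)
E
```

```text
shift [-0.3112 -0.2856  0.09  ] turn 0.001 alt -3.141 closing heading now 0.245 q6 -0.14 gap 0.574
```

To row units: -0.3112 m / 0.8 = -0.389, -0.156 m / 0.8 = -0.195.

Emit:
{"fn": "jog_arm", "kwargs": {
  "increments": {"tx":[-0.025,-0.0625,-0.1,-0.1375,-0.175,-0.2125,-0.25,-0.2875,-0.325,-0.3625,-0.3813,-0.389,-0.389,-0.389,-0.389,-0.389,-0.389,-0.389,-0.389,-0.389],"ty":[-0.0225,-0.0575,-0.0913,-0.125,-0.16,-0.195,-0.2288,-0.2638,-0.2975,-0.3325,-0.35,-0.357,-0.357,-0.357,-0.357,-0.357,-0.357,-0.357,-0.357,-0.357],"tz":[-0.025,-0.0375,-0.0375,-0.0375,-0.0375,-0.0375,-0.0375,-0.0375,-0.0375,-0.0375,-0.0375,-0.0375,-0.025,0.025,0.0625,0.0875,0.1025,0.11,0.1125,0.1125],"twist":[0,0,0,0,0,0,0,0,0,0,0,0,0,0,0,0,0,0,0,0],"aperture":[0,0,0,0,0,0,0,0,0,0,0,0,0,0,0,0,0,0,0,0]}
}}

```text
t: 13.15
tcp_pos: [0.4388, -0.19, 0.0646]
tool_rot: [0.615, 0.788, 0.0, 0.0]
force: [0.0, -0.1, -0.6]
finger_gap: 0.571
gripper_force: 36.7
```

Run:
```python
from h import *
to(.4395,-.190,.0605,.244);print(sense()['force'])
```

```text
shift [-0.0001  0.0007  0.0041] turn 0.002 alt -3.14 closing heading now 0.246 q6 -0.89 gap 0.571
[ 0.00362417 -0.1173341  -0.57063995]
```

To row units: 0.005 m / 0.8 = 0.0063, 0.004 m / 0.8 = 0.005.

Emit:
{"fn": "jog_arm", "kwargs": {
  "increments": {"tx":[0,0,0,0,0,0],"ty":[0,0,0,0,0,0],"tz":[0.0019,0.0038,0.005,0.0063,0.0063,0.0063],"twist":[0,0,0,0,0,0],"aperture":[0,0,0,0,0,0]}
}}

```text
t: 13.75
tcp_pos: [0.4386, -0.1904, 0.0605]
tool_rot: [0.615, 0.788, -0.0, 0.001]
force: [-1.0, 1.1, 7.7]
finger_gap: 0.573
gripper_force: 37.7
```

To row units: -0.11 m / 0.8 = -0.1375, -0.08 m / 0.8 = -0.1.

Emit:
{"fn": "jog_arm", "kwargs": {
  "increments": {"tx":[0,0,0,0,0,0,0,0,0,0],"ty":[0,0,0,0,0,0,0,0,0,0],"tz":[0,0,0,0,-0.0125,-0.05,-0.1,-0.1375,-0.1375,-0.1375],"twist":[0,0,0,0,0,0,0,0,0,0],"aperture":[0.8,0.8,0.85,0.85,0.85,0.85,1,1,1,1]}
}}

```text
t: 14.75
tcp_pos: [0.4386, -0.1902, 0.1704]
tool_rot: [0.615, 0.788, -0.0, 0.001]
force: [-0.6, -0.5, -0.4]
finger_gap: 1.001
gripper_force: 0.0
```

Run:
```python
from h import *
to(.625,-.308,.060,.244)
```

```text
shift [-0.1593  0.1521  0.1109] turn 0.001 alt -3.14 closing heading now 0.245 q6 -0.89 gap 1.001
```

To row units: -0.1593 m / 0.8 = -0.1991, -0.155 m / 0.8 = -0.1938.

Emit:
{"fn": "jog_arm", "kwargs": {
  "increments": {"tx":[-0.025,-0.0625,-0.1,-0.1375,-0.175,-0.1938,-0.1991,-0.1991,-0.1991,-0.1991,-0.1991,-0.1991,-0.1991,-0.1991,-0.1991],"ty":[0.025,0.06,0.095,0.1313,0.1675,0.185,0.1901,0.1901,0.1901,0.1901,0.1901,0.1901,0.1901,0.1901,0.1901],"tz":[0,0,0,0,0,0,0,0,0.0375,0.075,0.1063,0.125,0.1363,0.1388,0.1388],"twist":[0,0,0,0,0,0,0,0,0,0,0,0,0,0,0],"aperture":[1,1,1,1,1,1,1,1,1,1,1,1,1,1,1]}
}}

```text
t: 16.25
tcp_pos: [0.6248, -0.3079, 0.059]
tool_rot: [0.615, 0.788, -0.0, 0.0]
force: [-0.5, -0.9, -0.5]
finger_gap: 1.0
gripper_force: 0.0
```

Run:
```python
from h import *
to(.625,-.308,.060,.244);print(sense()['force'])
```

```text
shift [-0.0001  0.0002 -0.001 ] turn 0.001 alt -3.141 closing heading now 0.245 q6 -0.86 gap 1.0
[-0.51038019 -0.93862784 -0.50333085]
```

Emit:
{"fn": "jog_arm", "kwargs": {
  "increments": {"tx":[0,0,0,0,0,0,0,0],"ty":[0,0,0,0,0,0,0,0],"tz":[0,0,0,0,0,0,0,0],"twist":[0,0,0,0,0,0,0,0],"aperture":[0,0,0,0,0,0,0,0]},
  "grip_n": 25
}}

```text
t: 17.05
tcp_pos: [0.6254, -0.3083, 0.06]
tool_rot: [0.615, 0.788, 0.0, 0.001]
force: [0.3, 0.2, 5.8]
finger_gap: 0.656
gripper_force: 26.1
```

To row units: -0.09 m / 0.8 = -0.1125, -0.08 m / 0.8 = -0.1.

Emit:
{"fn": "jog_arm", "kwargs": {
  "increments": {"tx":[0,0,0,0,0],"ty":[0,0,0,0,0],"tz":[-0.025,-0.0625,-0.1,-0.1125,-0.1125],"twist":[0,0,0,0,0],"aperture":[0,0,0,0,0]}
}}

```text
t: 17.55
tcp_pos: [0.6255, -0.3084, 0.1502]
tool_rot: [0.615, 0.788, 0.0, 0.002]
force: [0.1, 0.2, -0.3]
finger_gap: 0.657
gripper_force: 26.7
```

```bash
python3 - <<'E'
from h import *
to(.4601,-.2725,.069,.244)
E
```

```text
shift [ 0.0752 -0.1519  0.0806] turn 0.001 alt -3.141 closing heading now 0.245 q6 -0.86 gap 0.657
```

To row units: -0.1519 m / 0.8 = -0.1899, -0.15 m / 0.8 = -0.1875.

Emit:
{"fn": "jog_arm", "kwargs": {
  "increments": {"tx":[0.0125,0.0313,0.05,0.0688,0.085,0.0931,0.094,0.094,0.094,0.094,0.094,0.094,0.094,0.094,0.094,0.094,0.094],"ty":[-0.025,-0.0625,-0.1013,-0.1388,-0.1713,-0.1875,-0.1899,-0.1899,-0.1899,-0.1899,-0.1899,-0.1899,-0.1899,-0.1899,-0.1899,-0.1899,-0.1899],"tz":[0,0,0,0,0,0,0,0,0.0375,0.0688,0.0875,0.0975,0.1008,0.1031,0.105,0.1063,0.1063],"twist":[0,0,0,0,0,0,0,0,0,0,0,0,0,0,0,0,0],"aperture":[0,0,0,0,0,0,0,0,0,0,0,0,0,0,0,0,0]}
}}

```text
t: 19.25
tcp_pos: [0.4597, -0.2723, 0.065]
tool_rot: [0.615, 0.788, -0.0, 0.001]
force: [-0.3, -0.2, 4.8]
finger_gap: 0.655
gripper_force: 26.9
```

Run:
```python
from h import *
to(.4601,-.2725,.065,.244)
```

```text
shift [-0.0003  0.0003 -0.    ] turn 0.001 alt -3.14 closing heading now 0.245 q6 -0.99 gap 0.655
```

To row units: -0.12 m / 0.8 = -0.15, -0.08 m / 0.8 = -0.1.

Emit:
{"fn": "jog_arm", "kwargs": {
  "increments": {"tx":[0,0,0,0,0,0,0,0,0,0],"ty":[0,0,0,0,0,0,0,0,0,0],"tz":[0,0,0,0,-0.0125,-0.05,-0.1,-0.15,-0.15,-0.15],"twist":[0,0,0,0,0,0,0,0,0,0],"aperture":[0.75,0.8,0.9,0.9,0.9,0.9,0.9,1,1,1]}
}}

```text
t: 20.25
tcp_pos: [0.4594, -0.272, 0.185]
tool_rot: [0.615, 0.788, -0.0, 0.002]
force: [-0.8, 0.2, 0.6]
finger_gap: 1.003
gripper_force: 0.0
```

Run:
```python
from h import *
for n in('top','scene'):
    d=eyes.snapshot(n);P=cloud(d);Z=P[...,2]
    k=(np.hypot(P[...,0]-.625,P[...,1]-.072)<.042)&(Z>.03)&(Z<.12)
    if n=='top':
        for lo,hi in((.03,.12),(.076,.087),(.088,.11)):
            q=P[k&(Z>lo)&(Z<hi)];r=cv2.minAreaRect(q[:,:2].astype(np.float32)*1000);print(len(q),r,np.median(q,0))
    cv2.imwrite(f'pics/{n}2.png',cv2.resize(d['pixels'][150:350,(120 if n=='scene' else 230):(420 if n=='scene' else 500),::-1],None,fx=2.6,fy=2.6))
to(.625,.072,.066,.45)
```

```text
376 ((625.0497436523438, 71.45759582519531), (35.25935363769531, 54.80744171142578), 25.07972526550293) [0.62250988 0.06998756 0.07858977]
205 ((624.863037109375, 71.37277221679688), (34.65825653076172, 54.76566696166992), 25.244415283203125) [0.62813029 0.06525064 0.07893415]
67 ((619.7876586914062, 82.72808837890625), (21.66432762145996, 20.28218650817871), 13.058086395263672) [0.61947839 0.08318682 0.09260585]
shift [0.2922 0.2451 0.117 ] turn -0.205 alt 2.937 closing heading now 0.245 q6 -0.99 gap 1.004
```

View pics/scene2.png

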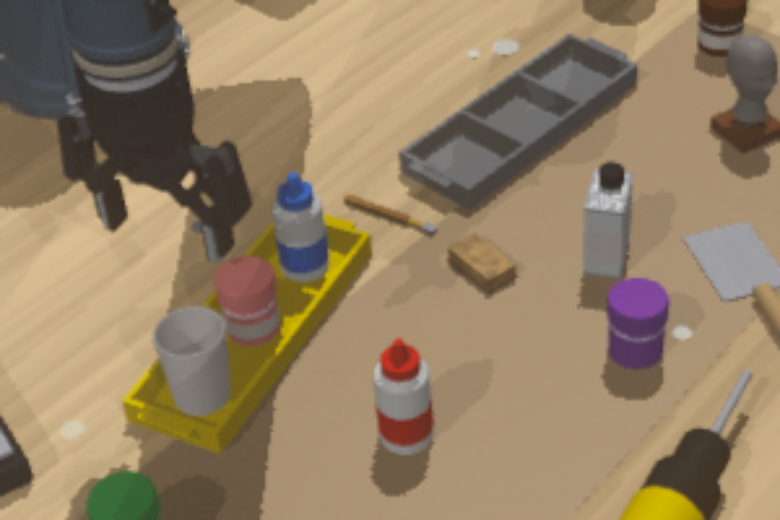

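View pics/top2.png

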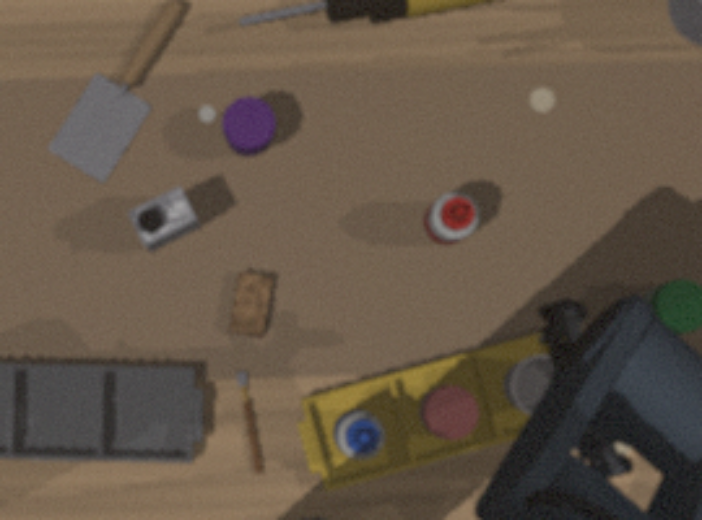

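Kit one stands as wanted: cup (193,360), pink pot (247,300), blue bottle (302,235), each upright in its own compartment. Next is the tin at (607,220).

To row units: 0.2918 m / 0.8 = 0.3648, 0.28 m / 0.8 = 0.35, -0.193 rad / 4 = -0.0483.

Emit:
{"fn": "jog_arm", "kwargs": {
  "increments": {"tx":[0.025,0.0625,0.1,0.1375,0.175,0.2125,0.25,0.2875,0.325,0.35,0.3648,0.3648,0.3648,0.3648],"ty":[0.0213,0.0525,0.0838,0.115,0.1463,0.1788,0.21,0.2413,0.2725,0.2938,0.3064,0.3064,0.3064,0.3064],"tz":[0,0,0,0,0,0,0,0,0,0,0,0,0,0.0375],"twist":[0,-0.0125,-0.025,-0.0375,-0.0483,-0.0483,-0.0483,-0.0483,-0.0483,-0.0483,-0.0483,-0.0483,-0.0483,-0.0483],"aperture":[1,1,1,1,1,1,1,1,1,1,1,1,1,1]}
}}

```text
t: 21.75
tcp_pos: [0.6286, 0.0692, 0.1566]
tool_rot: [0.537, 0.843, 0.002, 0.004]
force: [1.0, 0.4, 0.1]
finger_gap: 1.002
gripper_force: 0.0
```

Run:
```python
from h import *
to(.625,.0715,.058,.438)
```

```text
shift [ 0.0041 -0.003   0.0986] turn -0.001 alt 3.14 closing heading now 0.437 q6 -0.5 gap 1.002
```

Emit:
{"fn": "jog_arm", "kwargs": {
  "increments": {"tx":[0,0],"ty":[0,0],"tz":[0,0],"twist":[0,0],"aperture":[1,1]}
}}

```text
t: 21.95
tcp_pos: [0.625, 0.0695, 0.1529]
tool_rot: [0.537, 0.843, -0.001, -0.001]
force: [0.1, -0.4, -0.1]
finger_gap: 1.0
gripper_force: 0.0
```

Run:
```python
from h import *
to(.625,.0715,.058,.438)
```

```text
shift [0.0017 0.0011 0.0949] turn -0.002 alt 3.14 closing heading now 0.436 q6 -0.5 gap 1.0
```

To row units: 0.095 m / 0.8 = 0.1188, 0.09 m / 0.8 = 0.1125.

Emit:
{"fn": "jog_arm", "kwargs": {
  "increments": {"tx":[0.0021,0.0021,0.0021,0.0021,0.0021,0.0021,0.0021,0.0021,0.0021,0.0021,0.0021,0.0021,0.0021,0.0021,0.0021,0.0021,0.0021],"ty":[0.0014,0.0014,0.0014,0.0014,0.0014,0.0014,0.0014,0.0014,0.0014,0.0014,0.0014,0.0014,0.0014,0.0014,0.0014,0.0014,0.0014],"tz":[0.0375,0.075,0.1,0.1125,0.1188,0.1188,0.1188,0.1188,0.1188,0.1188,0.1188,0.1188,0.1188,0.1188,0.1188,0.1188,0.1188],"twist":[0,0,0,0,0,0,0,0,0,0,0,0,0,0,0,0,0],"aperture":[1,1,1,1,1,1,1,0,0,0,0,0,0,0,0,0,0]},
  "grip_n": 50
}}

```text
t: 23.65
tcp_pos: [0.6267, 0.0729, 0.0589]
tool_rot: [0.537, 0.844, 0.0, 0.0]
force: [0.0, -0.1, 5.5]
finger_gap: 0.389
gripper_force: 50.8
```

Emit:
{"fn": "jog_arm", "kwargs": {
  "increments": {"tx":[0,0,0,0,0,0],"ty":[0,0,0,0,0,0],"tz":[-0.025,-0.0625,-0.1,-0.1125,-0.1125,-0.1125],"twist":[0,0,0,0,0,0],"aperture":[0,0,0,0,0,0]}
}}

```text
t: 24.25
tcp_pos: [0.625, 0.0728, 0.1468]
tool_rot: [0.537, 0.844, -0.001, -0.001]
force: [0.6, -0.5, -2.6]
finger_gap: 0.397
gripper_force: 50.3
```

Run:
```python
from h import *
to(.4421,.0946,.067,-.052)
to(.4465,.1795,.067,-.052)
```

```text
shift [ 0.0972 -0.1562  0.0804] turn 0.49 alt -2.652 closing heading now 0.438 q6 -0.5 gap 0.397
shift [ 0.1722 -0.1162  0.0804] turn 0.49 alt -2.652 closing heading now 0.438 q6 -0.5 gap 0.397
```

To row units: -0.1562 m / 0.8 = -0.1953, 0.09 m / 0.8 = 0.1125, 0.49 rad / 4 = 0.1225.

Emit:
{"fn": "jog_arm", "kwargs": {
  "increments": {"tx":[0.0125,0.0313,0.0525,0.075,0.0975,0.1125,0.1215,0.1215,0.1215,0.1215,0.1215,0.1215,0.1215,0.1215,0.1215],"ty":[-0.0225,-0.0525,-0.085,-0.12,-0.1563,-0.1813,-0.1953,-0.1953,-0.1953,-0.1953,-0.1953,-0.1953,-0.1953,-0.1953,-0.1953],"tz":[0,0,0,0,0,0,0,0,0,0.0375,0.0688,0.0875,0.0963,0.0994,0.0994],"twist":[0.015,0.04,0.07,0.095,0.115,0.1225,0.1225,0.1225,0.1225,0.1225,0.1225,0.1225,0.1225,0.1225,0.1225],"aperture":[0,0,0,0,0,0,0,0,0,0,0,0,0,0,0]}
}}

```text
t: 25.75
tcp_pos: [0.4444, 0.0945, 0.0688]
tool_rot: [0.725, 0.688, 0.0, 0.0]
force: [0.0, -0.1, -1.7]
finger_gap: 0.396
gripper_force: 50.4
```

Run:
```python
from h import *
to(.4421,.0946,.0635,-.052)
d=eyes.snapshot('scene');cv2.imwrite('pics/s3.png',cv2.resize(d['pixels'][150:300,240:440,::-1],None,fx=3.5,fy=3.5))
```

```text
shift [-0.     -0.0023  0.0053] turn -0.0 alt 3.141 closing heading now -0.052 q6 0.01 gap 0.396
```

View pics/s3.png

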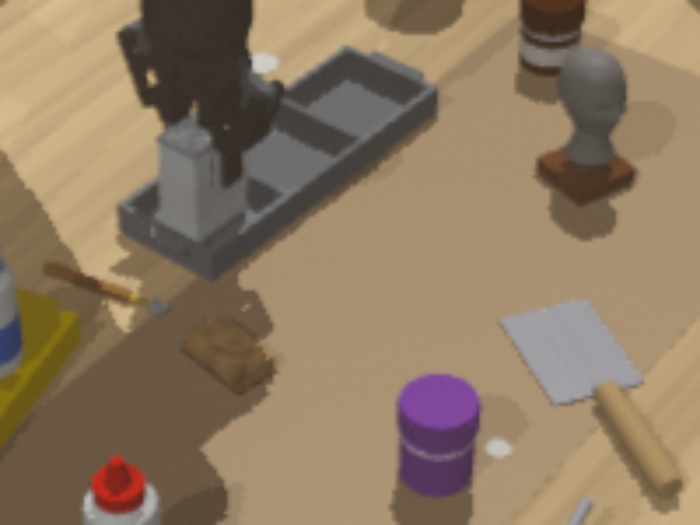

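The tin hangs upright inside the near end compartment of the grey tray (200,190), squared to it. I lower it to contact.

To row units: 0.0055 m / 0.8 = 0.0069, 0.005 m / 0.8 = 0.0063.

Emit:
{"fn": "jog_arm", "kwargs": {
  "increments": {"tx":[0,0,0,0,0,0],"ty":[-0.0025,-0.0025,-0.0025,-0.0025,-0.0025,-0.0025],"tz":[0.0019,0.0038,0.0053,0.0063,0.0069,0.0069],"twist":[0,0,0,0,0,0],"aperture":[0,0,0,0,0,0]}
}}

```text
t: 26.4
tcp_pos: [0.4417, 0.0947, 0.0639]
tool_rot: [0.725, 0.688, 0.0, 0.0]
force: [-0.6, 0.0, 3.7]
finger_gap: 0.394
gripper_force: 51.0
```

To row units: -0.12 m / 0.8 = -0.15, -0.08 m / 0.8 = -0.1.

Emit:
{"fn": "jog_arm", "kwargs": {
  "increments": {"tx":[0,0,0,0,0,0,0,0,0,0],"ty":[0,0,0,0,0,0,0,0,0,0],"tz":[0,0,0,0,-0.0125,-0.05,-0.1,-0.15,-0.15,-0.15],"twist":[0,0,0,0,0,0,0,0,0,0],"aperture":[0.55,0.6,0.7,0.7,0.7,0.7,0.7,1,1,1]}
}}

```text
t: 27.4
tcp_pos: [0.4419, 0.0948, 0.1847]
tool_rot: [0.725, 0.689, 0.001, 0.001]
force: [-0.7, 0.4, -0.5]
finger_gap: 0.992
gripper_force: 0.0
```

Run:
```python
from h import *
to(.529,.417,.056,-.052)
```

```text
shift [0.3263 0.0699 0.1289] turn 0.0 alt -3.141 closing heading now -0.052 q6 0.01 gap 0.992
```

To row units: 0.3263 m / 0.8 = 0.4079, 0.32 m / 0.8 = 0.4.

Emit:
{"fn": "jog_arm", "kwargs": {
  "increments": {"tx":[0.0375,0.0875,0.1375,0.1875,0.2375,0.2875,0.3375,0.375,0.4,0.4079,0.4079,0.4079,0.4079,0.4079,0.4079,0.4079,0.4079,0.4079,0.4079],"ty":[0.0088,0.0188,0.03,0.04,0.0513,0.0613,0.0725,0.08,0.0856,0.0874,0.0874,0.0874,0.0874,0.0874,0.0874,0.0874,0.0874,0.0874,0.0874],"tz":[0,0,0,0,0,0,0,0,0,0,0,0.0375,0.075,0.1125,0.1375,0.1525,0.1613,0.1613,0.1613],"twist":[0,0,0,0,0,0,0,0,0,0,0,0,0,0,0,0,0,0,0],"aperture":[1,1,1,1,1,1,1,1,1,1,1,1,1,1,1,1,1,1,1]}
}}

```text
t: 29.3
tcp_pos: [0.529, 0.417, 0.0553]
tool_rot: [0.725, 0.688, 0.001, 0.0]
force: [0.9, 0.2, 0.1]
finger_gap: 0.999
gripper_force: 0.0
```

Run:
```python
from h import *
to(.529,.417,.056,-.052)
```

```text
shift [ 0.      0.     -0.0007] turn -0.0 alt 3.141 closing heading now -0.052 q6 0.55 gap 0.999
```

Emit:
{"fn": "jog_arm", "kwargs": {
  "increments": {"tx":[0,0,0,0,0,0,0,0,0],"ty":[0,0,0,0,0,0,0,0,0],"tz":[0,0,0,0,0,0,0,0,0],"twist":[0,0,0,0,0,0,0,0,0],"aperture":[0,0,0,0,0,0,0,0,0]},
  "grip_n": 35
}}

```text
t: 30.2
tcp_pos: [0.529, 0.4174, 0.0556]
tool_rot: [0.725, 0.689, 0.001, 0.0]
force: [-0.1, -1.0, 6.7]
finger_gap: 0.574
gripper_force: 36.7
```

Emit:
{"fn": "jog_arm", "kwargs": {
  "increments": {"tx":[0,0,0,0,0,0],"ty":[0,0,0,0,0,0],"tz":[-0.025,-0.0625,-0.1,-0.1125,-0.1125,-0.1125],"twist":[0,0,0,0,0,0],"aperture":[0,0,0,0,0,0]}
}}

```text
t: 30.8
tcp_pos: [0.5275, 0.4165, 0.143]
tool_rot: [0.725, 0.688, -0.001, -0.0]
force: [-0.3, 0.7, -0.6]
finger_gap: 0.573
gripper_force: 36.5
```

Run:
```python
from h import *
to(.4509,.2644,.065,-.052)
```

```text
shift [-0.1557 -0.0684  0.0784] turn -0.0 alt 3.142 closing heading now -0.052 q6 0.55 gap 0.573
```

To row units: -0.1557 m / 0.8 = -0.1946, -0.15 m / 0.8 = -0.1875.

Emit:
{"fn": "jog_arm", "kwargs": {
  "increments": {"tx":[-0.025,-0.0625,-0.1,-0.1375,-0.1688,-0.1875,-0.1946,-0.1946,-0.1946,-0.1946,-0.1946,-0.1946,-0.1946,-0.1946,-0.1946,-0.1946],"ty":[-0.0113,-0.0275,-0.0438,-0.06,-0.0738,-0.0825,-0.0855,-0.0855,-0.0855,-0.0855,-0.0855,-0.0855,-0.0855,-0.0855,-0.0855,-0.0855],"tz":[0,0,0,0,0,0,0,0,0,0.0375,0.0688,0.0875,0.0956,0.0981,0.1,0.1],"twist":[0,0,0,0,0,0,0,0,0,0,0,0,0,0,0,0],"aperture":[0,0,0,0,0,0,0,0,0,0,0,0,0,0,0,0]}
}}

```text
t: 32.4
tcp_pos: [0.4525, 0.2654, 0.0649]
tool_rot: [0.725, 0.689, 0.001, 0.0]
force: [-0.5, -0.8, -0.3]
finger_gap: 0.568
gripper_force: 36.5
```

Run:
```python
from h import *
to(.4509,.2644,.0605,-.052)
```

```text
shift [-0.0011 -0.0016  0.0044] turn 0.0 alt -3.141 closing heading now -0.052 q6 0.37 gap 0.568
```

To row units: 0.0048 m / 0.8 = 0.006, 0.004 m / 0.8 = 0.005.

Emit:
{"fn": "jog_arm", "kwargs": {
  "increments": {"tx":[0,0,0,0,0],"ty":[-0.0013,-0.0013,-0.0013,-0.0013,-0.0013],"tz":[0.0019,0.0038,0.005,0.006,0.006],"twist":[0,0,0,0,0],"aperture":[0,0,0,0,0]}
}}

```text
t: 32.9
tcp_pos: [0.451, 0.2651, 0.0606]
tool_rot: [0.725, 0.688, 0.0, 0.0]
force: [-0.1, -0.8, 6.1]
finger_gap: 0.572
gripper_force: 37.3
```

Emit:
{"fn": "jog_arm", "kwargs": {
  "increments": {"tx":[0,0,0,0,0,0,0,0,0,0,0],"ty":[0,0,0,0,0,0,0,0,0,0,0],"tz":[0,0,0,0,-0.0125,-0.05,-0.1125,-0.175,-0.2375,-0.25,-0.25],"twist":[0,0,0,0,0,0,0,0,0,0,0],"aperture":[0.8,0.8,0.85,0.85,0.85,0.85,1,1,1,1,1]}
}}

```text
t: 34.0
tcp_pos: [0.452, 0.2655, 0.2624]
tool_rot: [0.725, 0.689, 0.003, 0.001]
force: [-0.6, -0.1, -0.8]
finger_gap: 1.002
gripper_force: 0.0
```

Run:
```python
from h import *
d=eyes.snapshot('scene');cv2.imwrite('pics/s4.png',cv2.resize(d['pixels'][120:380,120:440,::-1],None,fx=2.2,fy=2.2))
d=eyes.snapshot('top');P=cloud(d)
for n,(x,y,h) in dict(blue=(.419,-.1075,.111),pink=(.4395,-.19,.067),cup=(.46,-.2725,.08),tin=(.442,.095,.097),brown=(.451,.264,.067),green=(.529,-.409,.062),red=(.619,-.2,.106),head=(.629,.303,.11)).items():
    k=(np.hypot(P[...,0]-x,P[...,1]-y)<.036)&(P[...,2]>.035)&(P[...,2]<.13);p=P[k]
    if len(p)>20: print(n,len(p),np.percentile(p[:,2],98).round(3),*[np.round(v) for v in cv2.minAreaRect(p[:,:2].astype(np.float32)*1000)])
```

```text
blue 288 0.113 [ 420. -105.] [44. 42.] 88.0
pink 363 0.073 [ 437. -190.] [49. 49.] 46.0
cup 255 0.085 [ 459. -272.] [57. 55.] 88.0
tin 359 0.101 [440.  93.] [55. 34.] 87.0
brown 377 0.073 [449. 265.] [50. 49.] 41.0
green 383 0.068 [ 529. -409.] [50. 50.] 66.0
red 294 0.107 [ 618. -199.] [43. 42.] 40.0
head 373 0.111 [628. 304.] [43. 56.] 48.0
```

View pics/s4.png

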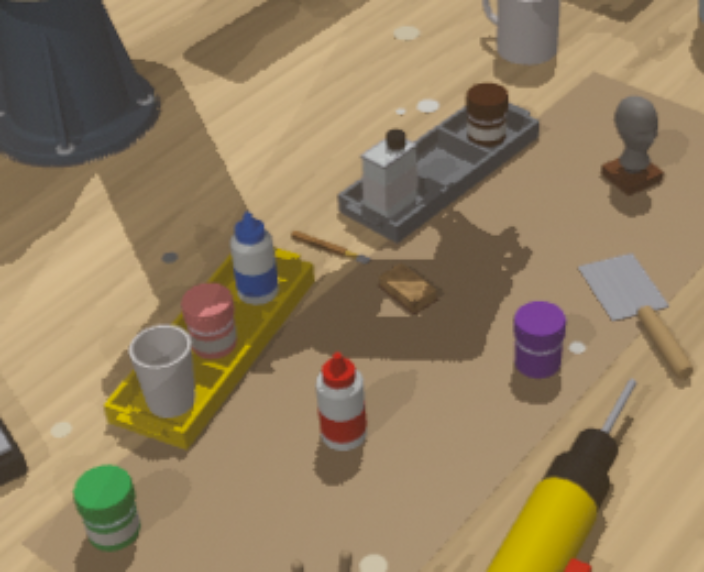

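Both kits are complete. The cup (165,370), pink pot (210,320) and blue bottle (255,258) stand in the yellow tray; the tin (390,175) and brown pot (487,113) stand in the grey tray. Measured heights fit upright on the tray floor, and the other stock has not moved.

```bash
python3 -c "
from station import job
print(job.sign_off())"
```

```text
the job is handed in; nothing more can be done
None
```

Both kits are made up and the job is handed in at about 34 s: all five items stand upright, each in its own compartment of the right tray, and the red-tipped bottle, green pot, clay head and trays are where they were.

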